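Find the balance point of a sprung parts-tub lid and hold it

TASK

The lid spring of the blue parts tub is to be checked: pull the release lever by its red grip all the way towards the tub's front so that the lid pops free, and ease the lever slowly back home without letting it snap. Then take the lid in the fingers, raise it a few degrees past its balance point (about 46 degrees open), bring it back down and finish still holding it just below that point, 2 to 10 degrees under it, and keep it still there. Never let the lid drop, fly up or spring fully open, and leave the grease tin, tape roll and carburettor cover where they stand.

Things in the scene. Friction and masses are not known exactly. Their poses are not given: they have to be found in the camera images.
- tub: blue open steel tub, 200 x 200 x 100 mm high, fixed to the bench; origin at the centre of its underside, z up. Its front (handle side) faces its own -x, the lid is hinged along y at its far +x rim, the release lever stands at its +y side. A sprung plunger inside the tub pushes the freed lid up to about 0.2 rad and carries it there
- lid (a joint): opening angle of the lid in rad, 0 shut (latched at the start), 1.35 fully open. 10 mm thick blue panel, 204 x 204 mm, 0.95 kg, with a torsion spring on the hinge and some damping. It balances at 0.80 rad (46 degrees): below that it sinks shut (down to the plunger at 0.2), above it the spring lifts it to the stop by itself. Net force at the handle is under 2.5 N everywhere. It counts as dropped or flung if it turns faster than 2.5 rad/s, and as sprung open beyond 1.2 rad
- lid_handle (a point): middle of the lid's bar handle: round steel bar, 12 mm thick, 120 mm long, parallel to the hinge (tub's y axis), carried at both ends by slanting legs. With the lid shut it lies 25 mm in front of the tub's front wall and 25 mm above the lid's top (135 mm above the bench, 0.228 m from the hinge axis); moves with the lid. It can turn between the finger pads
- lid_hinge (a point): middle of the hinge axis, on the tub's far rim, 100 mm above the bench; the axis is the tub's y axis. Fixed to the tub
- lever (a joint): pull of the release lever in rad, 0 home (leaning 0.3 rad away from the front), 0.70 the end of its stroke (leaning 0.4 rad towards the front, the tub's -x); turns about an axis along the tub's y. Sprung home: about 2 N at the grip to start, 5.5 N at the end. Its hook frees the lid from about 0.3 rad; returning does not catch the popped lid again. Returning faster than 2.5 rad/s counts as snapping
- lever_grip (a point): middle of the free part of the lever's red grip: a round red bar, 22 mm thick, parallel to the tub's y axis, sticking out sideways (+y, away from the tub) from the top of the lever's upright rod. The rod (10 mm thick) meets it 40 mm from this point towards the tub; the free end is 30 mm beyond this point. 115 mm from the pivot axis, about 160 mm above the bench at home, 75 mm outside the tub's +y wall; moves with the lever. It can turn between the finger pads
- lever_pivot (a point): point on the lever's pivot axis (tub's y axis) in the plane in which the grip point swings, 50 mm above the bench. Fixed to the tub
- grease_tin: green tin with grey lid, 70 mm diameter, 39 mm high, loose; origin at the underside. To be left alone
- tape_roll: black roll of tape lying flat, 66 mm diameter, 19 mm high, loose; origin at the underside. To be left alone
- float_cover: grey cast carburettor cover, 60 x 74 x 24 mm, loose; origin at the underside. To be left alone

How it is judged:
By the outcome, as a careful person would: the job done as asked, in the order asked, and still so for the second after the job is handed in, while the arm keeps its last pose, push and grip.
It also fails if it takes over 58 s, if anything falls off the work surface, if the arm or the gripper's body presses on something with over 40 N, if the wrist force passes 120 N, or if a joint passes its speed limit or range.

ROBOT

A 6-joint arm with a two-finger parallel gripper is mounted at the origin on a cart in front of the work surface, level with it; the furniture and walls round the work are solid. World frame = base frame: x ahead of the robot, y to its left, z up, the work surface at z = 0. Lengths are in m, angles in rad, forces in N, time in s.
With the tool pointing down it reaches from about 0.375 to 0.9 m from the base axis. Payload 3.1 kg.
Tool frame: the origin (TCP) lies on the front face of the gripper's body, between the roots of the fingers; the fingertips stand 73 mm ahead of it and the grasp point (between the pads) lies 54 mm ahead of it (bot.hold_point_z is the distance from the TCP to the grasp point, in m); z points along the fingers, y is the line along which they close (so a half turn about z gives the same grasp; the last joint's range is limited). The gripper opens to 85 mm and grips with 20 to 120 N. Pads are 22 mm wide; open, the fingers measure 114 mm over their backs; the gripper's body (76 mm by 85 mm) begins 54 mm behind the grasp point. The pads swing forward as they close: fully open they stand 13 mm farther back than shut.
Start: joints at [1.026, 0.527, 1.433, -0, 1.181, -0.178], TCP at [0.224, 0.584, 0.304] pointing down, gripper open.
Joint ranges: [-3.08, 3.08], [-0.75, 2.2], [0.22, 2.44], [-1.43, 4.57], [0, 2.65], [-2.85, 2.85]. Speed limits (rad/s): [2.79, 2.79, 3.14, 3.14, 3.14, 3.14].

INTERFACE

Orientations are given as a unit quaternion [x, y, z, w].
In Python, from plant import bot, optics gives the robot as it stands.
- The arm moves only by the shell command python3 -m pendant 'ROWS'. ROWS is JSON, a list of rows, each a list of 3 entries, a list of its own where there are three numbers: the opening, from -1 (shut) to 1 (fully open), then the shift along the tool's x, y, z in m, then the turn, a rotation vector about the tool's x, y, z in rad. In form: [[jaw, [tx, ty, tz], [ax, ay, az]], ...]. A call has 1 to 10 rows; each row is the pose to reach, as a shift and turn from the pose commanded when the call began, along the tool's axes at that moment; what a row does not reach only later rows make up. A row lasts 1/12 s, in which the tool goes at most 41.7 mm and 7.16 degrees, less where a joint would pass 70% of its speed; a pose out of reach is approached as far as the arm can. A call with a gripper value outside its range is refused whole. The fingers move at their own pace and stop on an object; the grip force is fixed at half the most. Time passes only in rows, so rows that repeat a pose let the fingers close. It gives the time, the measured TCP pose, the force, the opening and the grip force at its end, in the units of the state.
- bot.observe(): the state, without advancing time (a new reading comes with each control period).
- optics.read_camera(name): name is "side" or "top"; returns the picture (384x512x3 uint8, red, green, blue); there is no depth.
- optics.get_calibration(name): a dict with "vfov" (degrees; the focal length in pixels is half the picture's height over the tangent of half this angle, whatever the lens; pixels are square), "cx", "cy" (the principal point, pixels), "k1" (the pictures are not rectified: a ray, as slopes to the right and down, at radius r is drawn at 1 + k1 r^2 times it, then the intrinsics apply), "origin" and "attitude" of the camera in the world. Camera axes: x right, y up, looking along -z (the intrinsics and any distortion apply to the point x, -y, -z); pixel columns grow to the right and rows downward; lengths in m; the calibration is good to about 2 mm. A picture is of the moment at which its call begins. get_calibration takes no time and is no camera call.
- bot.hand_in(): hands the job in; it is judged then, once.
The state is a dict: "t": time; "joint_positions": joint angles; "qd": joint speeds; "joint_efforts": joint torques, N m; "eef_pos": TCP position; "eef_rot": TCP orientation; "contact_force": force on the tool from outside, world axes, zero at the start; "wrist_torque": the same for the moment, N m; "width": opening from 0.0 (shut) to 1.0 (fully open); "gripper_force": force on a finger pad.
Only numpy, scipy, OpenCV 4.12 (cv2) and the standard library are available. Lean on these libraries where they do the work, as an engineer would, in place of code of your own. Each camera call takes 0.05 s, during which the arm holds its last target. There are 200 camera calls.

## Working session

There is one attempt and no reset: what is moved stays moved. The work goes in short steps, Python scripts to look and compute and a shell command to move; the robot and the scene stay as the last step left them, time stands still between calls to the robot, and variables do not carry over. Pictures are saved under pics/ and viewed, at most 10 in all, crops included, and the job is handed in when it is done.

```bash
mkdir -p pics; ls
python3 - <<'E'
from plant import bot, optics
import cv2
for n in ("side","top"):
    cv2.imwrite(f"pics/{n}0.png", optics.read_camera(n)[:,:,::-1]); print(n,optics.get_calibration(n))
print(bot.observe())
E
```

```text
pics
side {'vfov': 45.09166477681528, 'cx': 255.98958000899302, 'cy': 193.4218783135814, 'k1': 0.06093542078235239, 'origin': array([1.02400544, 0.24301842, 1.11781599]), 'attitude': array([0.17159557, 0.15906333, 0.65202142, 0.72119476])}
top {'vfov': 50.790820327698384, 'cx': 261.19462775632763, 'cy': 186.6208074643812, 'k1': -0.12685690917341597, 'origin': array([0.45918942, 0.29637666, 1.10017328]), 'attitude': array([ 0.01440267, -0.01586573, -0.70614465,  0.7077433 ])}
{'t': 0.1, 'joint_positions': array([ 1.02651363e+00,  5.28409232e-01,  1.43382123e+00, -1.59064182e-05,
        1.18139103e+00, -1.78484740e-01]), 'qd': array([-0.00045064, -0.00391912, -0.00293097,  0.00047726,  0.00076685,
       -0.00088765]), 'joint_efforts': array([ 5.16268374e-04, -4.43307817e+01, -1.78586698e+01, -2.23919965e-04,
        3.82731188e-03,  1.34180784e-06]), 'eef_pos': array([0.22325078, 0.58320749, 0.30299422]), 'eef_rot': array([ 1.81877890e-01,  9.83320601e-01, -9.51496599e-04, -3.51787376e-04]), 'contact_force': array([0.93993713, 0.22673558, 0.2789644 ]), 'wrist_torque': array([ 0.04601503, -0.04796664, -0.01331465]), 'gripper_force': 0.0, 'width': 1.0054840002060803}
```

View pics/side0.png

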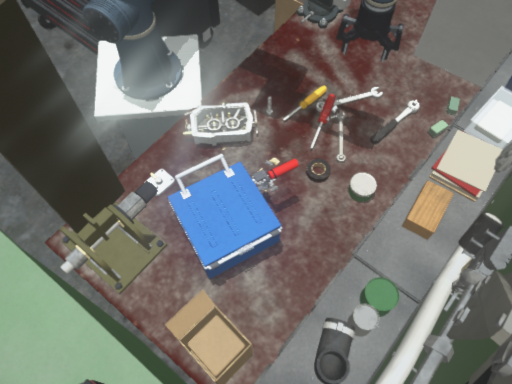

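View pics/top0.png

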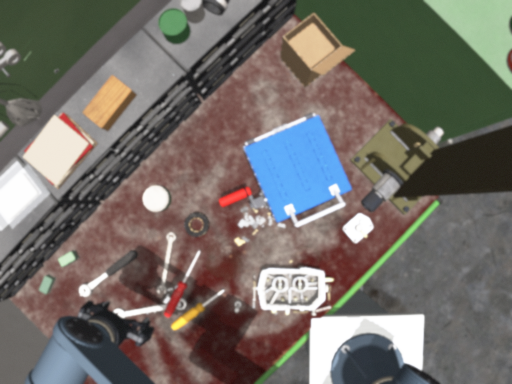

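The side view shows the lid around (225,215), the bar handle at (203,172) and the red grip at (284,168). In the top view the lid is around (298,165), the handle at (317,214) and the grip at (235,196). I'll enlarge both for precise pixels.

Run:
```python
import cv2
a=cv2.imread("pics/side0.png")[140:280,155:315]; b=cv2.imread("pics/top0.png")[100:240,205:365]
k=dict(fx=3.5,fy=3.5,interpolation=cv2.INTER_CUBIC)
c=cv2.resize(a,None,**k);d=cv2.resize(b,None,**k)
cv2.imwrite("pics/side0c.png",c);cv2.imwrite("pics/top0c.png",d)
```

```text
(no output)
```

View pics/side0c.png

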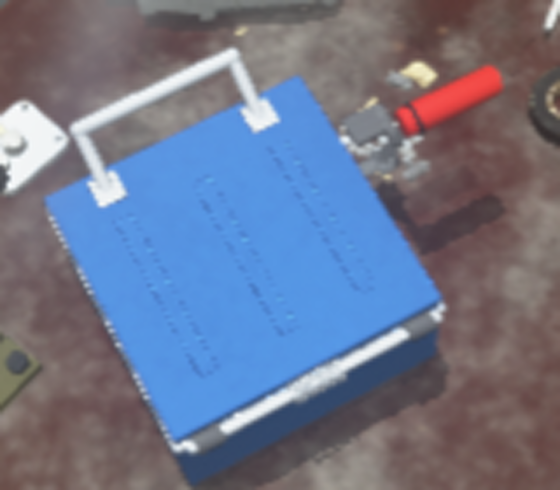

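View pics/top0c.png

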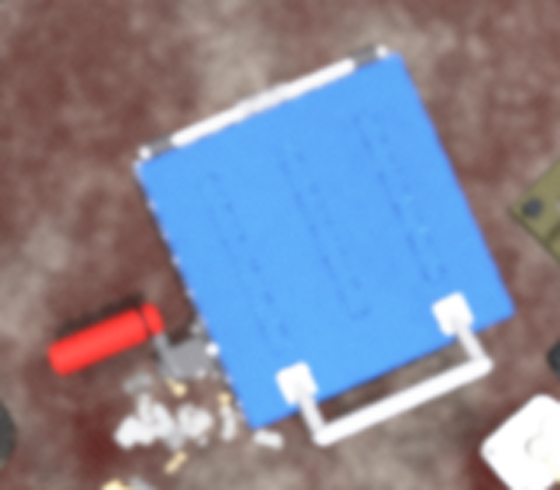

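```bash
cat > h.py <<'E'
import numpy as np
from scipy.spatial.transform import Rotation as R
from plant import bot, optics
def proj(P,n):
    c=optics.get_calibration(n); f=192/np.tan(np.radians(c["vfov"]/2))
    p=R.from_quat(c["attitude"]).inv().apply(np.atleast_2d(P)-c["origin"])
    s=np.c_[p[:,0]/-p[:,2],-p[:,1]/-p[:,2]]; s=s*(1+c["k1"]*(s**2).sum(1,keepdims=True))
    return s*f+[c["cx"],c["cy"]]
def tubw(P,t): return R.from_euler("z",t[2]).apply(np.atleast_2d(P))+[t[0],t[1],0]
def grip(th,px,y=.175): return np.array([px+.115*np.sin(.3-th),y,.05+.115*np.cos(.3-th)])
def handle(a): # lid angle
    r=np.hypot(.225,.035); b=np.arctan2(.035,.225)+a
    return np.array([.1-r*np.cos(b),0,.1+r*np.sin(b)])
E
python3 - <<'E'
from h import *
from scipy.optimize import least_squares
side=np.array([(295,77),(45,200),(175,447),(440,300),(233,52),(78,130),(492,78),(405,120)])/3.5+[155,140]-.36
top=np.array([(253,427),(513,313),(400,55),(140,165),(320,438),(488,365),(55,358),(152,318)])/3.5+[205,100]-.36
def pts(t):
    P=[(-.104,.102,.11),(-.104,-.102,.11),(.1,-.102,.11),(.1,.102,.11),(-.125,.06,.135),(-.125,-.06,.135),grip(0,t[3],.205),grip(0,t[3],.140)]
    return tubw(P,t)
f=lambda t:np.r_[proj(pts(t),"side")-side,proj(pts(t),"top")-top].ravel()
for yaw in (0,1.5,3,-1.5):
    s=least_squares(f,[.6,.2,yaw,-.05],loss="soft_l1"); print(s.cost,s.x)
    if yaw==0 or s.cost<best.cost: best=s
t=best.x; print(f(t).reshape(-1,2).round(1)); np.save("t.npy",t)
px=t[3]
print("hinge",tubw([.1,0,.1],t),"handle",tubw(handle(0),t))
for th in(0,.35,.7): print(th,tubw(grip(th,px),t),grip(th,px))
for a in(.2,.8,.9):print(a,tubw(handle(a),t))
o=bot.observe();print(o['eef_pos'],R.from_quat(o['eef_rot']).as_matrix())
E
```

```text
11.547961987795958 [ 0.55053316  0.20417083  0.41146318 -0.04080733]
11.547961987789392 [ 0.55053316  0.20417083  0.4114632  -0.04080733]
11.54796198779174 [ 0.55053316  0.20417083  0.4114632  -0.04080732]
11.547961987789424 [ 0.55053316  0.20417083  0.4114632  -0.04080733]
[[ 0.6 -0.8]
 [-1.7 -0.7]
 [-1.7 -1.1]
 [ 0.2  0. ]
 [-0.9  1.9]
 [-0.6  0.4]
 [ 0.4  0.3]
 [ 1.9 -0.1]
 [-0.1  0.7]
 [ 1.3  0. ]
 [ 0.2 -1.5]
 [-0.9 -0.7]
 [ 0.8 -1. ]
 [-1.5 -0.2]
 [ 0.   0.6]
 [-2.1  0.9]]
hinge [[0.64218682 0.24416591 0.1       ]] handle [[0.43596608 0.15417698 0.135     ]]
0 [[0.47428869 0.36183607 0.1598637 ]] [-0.0068225  0.175      0.1598637]
0.35 [[0.43787247 0.34594505 0.16485628]] [-0.04655493  0.175       0.16485628]
0.7 [[0.402095   0.33033277 0.15592201]] [-0.08559044  0.175       0.15592201]
0.2 [[0.44644984 0.15875179 0.17900293]]
0.8 [[0.52152336 0.19151177 0.28578986]]
0.9 [[0.53912613 0.19919312 0.2980049 ]]
[0.22325078 0.58320749 0.30299422] [[-9.33840619e-01  3.57687883e-01 -1.03795194e-03]
 [ 3.57689222e-01  9.33839055e-01 -1.74328772e-03]
 [ 3.45727159e-04 -1.99921711e-03 -9.99997942e-01]]
```

Fit is good (~2 mm). Next I go above the lever grip, with the fingers closing along the tub's x, so tool x = tub y and tool y = tub x.

```bash
python3 -m pendant '[[1,[-0.02,-0.008,0],[0,0,0.06]],[1,[-0.055,-0.02,0],[0,0,0.15]],[1,[-0.09,-0.034,0],[0,0,0.25]],[1,[-0.13,-0.048,0],[0,0,0.35]],[1,[-0.165,-0.062,0],[0,0,0.45]],[1,[-0.2,-0.075,0],[0,0,0.55]],[1,[-0.24,-0.09,0],[0,0,0.65]],[1,[-0.275,-0.102,0],[0,0,0.73]],[1,[-0.3,-0.112,0],[0,0,0.78]],[1,[-0.314,-0.117,0],[0,0,0.794]]]'; python3 -m pendant '[[1,[0,0,0],[0,0,0]],[1,[0,0,0],[0,0,0]]]'
cat >> h.py <<'E'
def st(cam=None):
    t=np.load("t.npy"); o=bot.observe(); Rm=R.from_quat(o['eef_rot']).as_matrix()
    q=R.from_euler("z",-t[2]); g=o['eef_pos']+.054*Rm[:,2]
    print("t",o['t'],"grasp in tub",q.apply(g-[t[0],t[1],0]).round(4),"tool in tub\n",(q.as_matrix()@Rm).round(3),"w",o['width'],"F",q.apply(o['contact_force']).round(1),o['gripper_force'])
E
python3 - <<'E'
from h import *; import cv2
st(); t=np.load("t.npy"); out=[]
for n in("side","top"):
    im=optics.read_camera(n)[:,:,::-1].copy(); p=proj(tubw(grip(0,t[3]),t),n)[0]
    x,y=(p-[55,70]).astype(int); im=im[y:y+130,x:x+110]; im=cv2.resize(im,None,fx=3.5,fy=3.5,interpolation=cv2.INTER_CUBIC); out.append(im)
cv2.imwrite("pics/a1.png",np.hstack(out))
E
```

```text
t: 0.93
eef_pos: [0.4773, 0.3595, 0.3035]
eef_rot: [0.55, 0.835, -0.0, 0.0]
contact_force: [0.1, -0.2, 0.4]
width: 0.999
gripper_force: 0.0
t: 1.1
eef_pos: [0.4746, 0.362, 0.3035]
eef_rot: [0.548, 0.836, -0.0, -0.001]
contact_force: [-0.3, -0.0, 0.8]
width: 1.002
gripper_force: 0.0
t 1.1 grasp in tub [-0.0066  0.175   0.2495] tool in tub
 [[ 0.001  1.    -0.002]
 [ 1.    -0.001  0.001]
 [ 0.001 -0.002 -1.   ]] w 1.0015940053620078 F [-0.3  0.1  0.8] 0.0
```

View pics/a1.png

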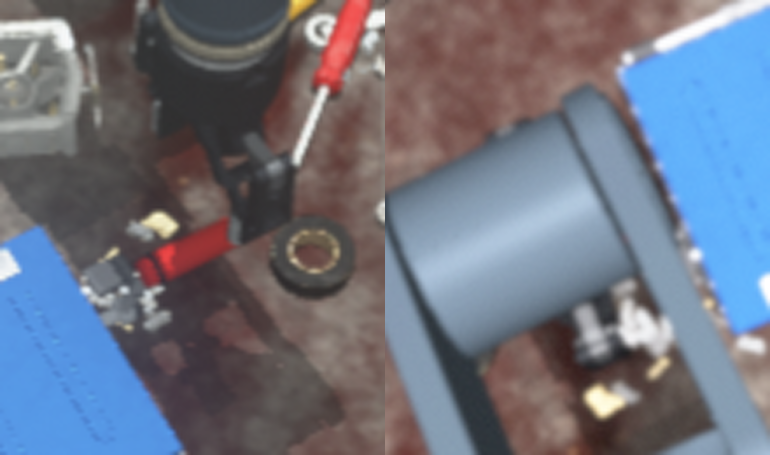

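The picture shows the open fingers straddling the red grip (around (190,250) in the left half), with the tape roll well below. Descend and close.

```bash
python3 -m pendant '[[1,[0,0,0.02],[0,0,0]],[1,[0,0,0.045],[0,0,0]],[1,[0,0,0.065],[0,0,0]],[1,[0,0,0.08],[0,0,0]],[1,[0,0,0.088],[0,0,0]],[1,[0,0,0.088],[0,0,0]]]'; python3 -m pendant '[[0.2,[0,0,0],[0,0,0]],[-0.2,[0,0,0],[0,0,0]],[-0.4,[0,0,0],[0,0,0]],[-0.6,[0,0,0],[0,0,0]],[-0.8,[0,0,0],[0,0,0]],[-1,[0,0,0],[0,0,0]],[-1,[0,0,0],[0,0,0]],[-1,[0,0,0],[0,0,0]]]'
python3 - <<'E'
from h import *; st()
t=np.load("t.npy"); g0=grip(0,t[3])
for th in np.arange(0,.751,.1): print(round(th,2),(grip(th,t[3])-g0)[[1,0,2]].round(4)*[1,1,-1])
E
```

```text
t: 1.7
eef_pos: [0.4727, 0.3628, 0.214]
eef_rot: [0.547, 0.837, -0.002, -0.001]
contact_force: [0.1, 0.5, -0.9]
width: 1.003
gripper_force: 0.0
t: 2.37
eef_pos: [0.4738, 0.3616, 0.2169]
eef_rot: [0.548, 0.837, -0.001, -0.001]
contact_force: [-3.1, -0.9, 5.4]
width: 0.236
gripper_force: 58.5
t 2.3667 grasp in tub [-0.0076  0.175   0.1629] tool in tub
 [[ 0.     1.    -0.003]
 [ 1.    -0.     0.   ]
 [ 0.    -0.003 -1.   ]] w 0.23550244375107715 F [-3.2  0.4  5.4] 58.47154498100281
0.0 [ 0.  0. -0.]
0.1 [ 0.     -0.0111 -0.0028]
0.2 [ 0.     -0.0225 -0.0046]
0.3 [ 0.     -0.034  -0.0051]
0.4 [ 0.     -0.0455 -0.0046]
0.5 [ 0.     -0.0568 -0.0028]
0.6 [ 0.    -0.068 -0.   ]
0.7 [ 0.     -0.0788  0.0039]
```

```bash
python3 -m pendant '[[-1,[0,-0.003,-0.001],[0,0,0]],[-1,[0,-0.007,-0.002],[0,0,0]],[-1,[0,-0.011,-0.003],[0,0,0]],[-1,[0,-0.015,-0.0035],[0,0,0]],[-1,[0,-0.019,-0.004],[0,0,0]],[-1,[0,-0.023,-0.0047],[0,0,0]],[-1,[0,-0.027,-0.005],[0,0,0]],[-1,[0,-0.031,-0.005],[0,0,0]],[-1,[0,-0.036,-0.005],[0,0,0]],[-1,[0,-0.04,-0.005],[0,0,0]]]'
python3 - <<'E'
from h import *; st()
E
python3 -m pendant '[[-1,[0,-0.004,0],[0,0,0]],[-1,[0,-0.008,0.001],[0,0,0]],[-1,[0,-0.012,0.0015],[0,0,0]],[-1,[0,-0.016,0.002],[0,0,0]],[-1,[0,-0.02,0.003],[0,0,0]],[-1,[0,-0.024,0.004],[0,0,0]],[-1,[0,-0.028,0.005],[0,0,0]],[-1,[0,-0.033,0.006],[0,0,0]],[-1,[0,-0.037,0.0075],[0,0,0]],[-1,[0,-0.04,0.009],[0,0,0]]]'; python3 -m pendant '[[-1,[0,0,0],[0,0,0]],[-1,[0,0,0],[0,0,0]]]'
python3 - <<'E'
from h import *; st()
E
```

```text
t: 3.2
eef_pos: [0.4446, 0.3487, 0.2242]
eef_rot: [0.548, 0.836, 0.009, 0.005]
contact_force: [10.0, 4.0, 0.6]
width: 0.237
gripper_force: 58.5
t 3.2 grasp in tub [-0.0381  0.1749  0.1702] tool in tub
 [[ 0.001  1.     0.021]
 [ 1.    -0.001  0.001]
 [ 0.001  0.021 -1.   ]] w 0.23721809088418744 F [10.8 -0.4  0.6] 58.49148452281952
t: 4.03
eef_pos: [0.408, 0.3327, 0.2165]
eef_rot: [0.548, 0.837, 0.009, 0.006]
contact_force: [4.8, 1.0, 19.1]
width: 0.234
gripper_force: 65.3
t: 4.2
eef_pos: [0.4082, 0.3328, 0.2166]
eef_rot: [0.548, 0.837, 0.009, 0.006]
contact_force: [5.9, 0.7, 13.9]
width: 0.234
gripper_force: 64.7
t 4.2 grasp in tub [-0.0778  0.1749  0.1626] tool in tub
 [[ 0.     1.     0.022]
 [ 1.    -0.     0.   ]
 [ 0.     0.022 -1.   ]] w 0.23436361943805928 F [ 5.7 -1.8 13.9] 64.69843983650208
```

```bash
python3 -m pendant '[[-1,[0,-0.003,-0.001],[0,0,0]],[-1,[0,-0.006,-0.001],[0,0,0]],[-1,[0,-0.008,-0.001],[0,0,0]],[-1,[0,-0.008,-0.001],[0,0,0]],[-1,[0,-0.008,-0.001],[0,0,0]]]';  python3 - <<'E'
from h import *; st();import cv2
t=np.load("t.npy"); out=[]
for n in("side","top"):
    im=optics.read_camera(n)[:,:,::-1].copy(); p=proj(tubw([-.07,.12,.13],t),n)[0]
    x,y=(p-[55,65]).astype(int); im=im[y:y+130,x:x+110]; im=cv2.resize(im,None,fx=3.5,fy=3.5,interpolation=cv2.INTER_CUBIC); out.append(im)
cv2.imwrite("pics/a2.png",np.hstack(out))
E
```

```text
t: 4.62
eef_pos: [0.4017, 0.3298, 0.215]
eef_rot: [0.548, 0.836, 0.009, 0.006]
contact_force: [11.0, 4.3, -5.6]
width: 0.234
gripper_force: 61.4
t 4.6167 grasp in tub [-0.085   0.1747  0.161 ] tool in tub
 [[ 0.001  1.     0.022]
 [ 1.    -0.001  0.   ]
 [ 0.     0.022 -1.   ]] w 0.23427068540447066 F [11.8 -0.5 -5.6] 61.44234538078308
```

View pics/a2.png

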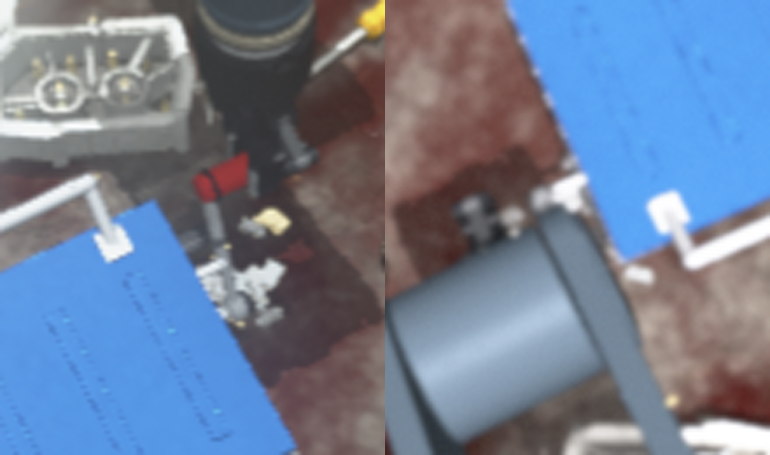

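The lever now leans to the front (grip at (220,178) left half) and the lid seems to have popped. A bit further to confirm the end stop.

```bash
python3 -m pendant '[[-1,[0,-0.002,0.001],[0,0,0]],[-1,[0,-0.004,0.002],[0,0,0]],[-1,[0,-0.006,0.003],[0,0,0]],[-1,[0,-0.006,0.003],[0,0,0]],[-1,[0,-0.006,0.003],[0,0,0]]]';  python3 - <<'E'
from h import *; st()
E
python3 -m pendant '[[-1,[0,-0.003,0.001],[0,0,0]],[-1,[0,-0.005,0.002],[0,0,0]],[-1,[0,-0.005,0.002],[0,0,0]],[-1,[0,-0.005,0.002],[0,0,0]]]';  python3 - <<'E'
from h import *; st()
E
```

```text
t: 5.13
eef_pos: [0.3996, 0.329, 0.2142]
eef_rot: [0.548, 0.836, 0.014, 0.008]
contact_force: [13.4, 5.5, 2.4]
width: 0.235
gripper_force: 62.2
t 5.1333 grasp in tub [-0.0867  0.1748  0.1602] tool in tub
 [[ 0.001  0.999  0.032]
 [ 1.    -0.001  0.001]
 [ 0.001  0.032 -0.999]] w 0.2348964312355058 F [14.5 -0.3  2.4] 62.2190397977829
t: 5.47
eef_pos: [0.3989, 0.3286, 0.2141]
eef_rot: [0.548, 0.836, 0.018, 0.011]
contact_force: [19.1, 7.4, 6.8]
width: 0.233
gripper_force: 62.8
t 5.4667 grasp in tub [-0.0868  0.1748  0.1602] tool in tub
 [[ 0.001  0.999  0.043]
 [ 1.    -0.001  0.001]
 [ 0.001  0.043 -0.999]] w 0.2328168513946028 F [20.5 -0.8  6.8] 62.76535212993622
```

At the stop (no motion, force rising). Ease back slowly.

```bash
python3 -m pendant '[[-1,[0,0.005,-0.001],[0,0,0]],[-1,[0,0.01,-0.002],[0,0,0]],[-1,[0,0.015,-0.003],[0,0,0]],[-1,[0,0.02,-0.0045],[0,0,0]],[-1,[0,0.024,-0.006],[0,0,0]],[-1,[0,0.028,-0.007],[0,0,0]],[-1,[0,0.032,-0.008],[0,0,0]],[-1,[0,0.036,-0.009],[0,0,0]],[-1,[0,0.04,-0.01],[0,0,0]],[-1,[0,0.044,-0.011],[0,0,0]]]'; python3 -m pendant '[[-1,[0,0.004,-0.0005],[0,0,0]],[-1,[0,0.008,-0.001],[0,0,0]],[-1,[0,0.012,-0.0015],[0,0,0]],[-1,[0,0.016,-0.002],[0,0,0]],[-1,[0,0.02,-0.002],[0,0,0]],[-1,[0,0.024,-0.002],[0,0,0]],[-1,[0,0.028,-0.0015],[0,0,0]],[-1,[0,0.032,-0.001],[0,0,0]],[-1,[0,0.036,-0.0005],[0,0,0]],[-1,[0,0.04,0],[0,0,0]]]'; python3 -m pendant '[[-1,[0,0.003,0.0005],[0,0,0]],[-1,[0,0.006,0.001],[0,0,0]],[-1,[0,0.009,0.002],[0,0,0]],[-1,[0,0.012,0.0025],[0,0,0]],[-1,[0,0.014,0.003],[0,0,0]],[-1,[0,0.016,0.0035],[0,0,0]],[-1,[0,0.018,0.004],[0,0,0]],[-1,[0,0.018,0.004],[0,0,0]],[-1,[0,0.018,0.004],[0,0,0]]]';python3 - <<'E'
from h import *; st()
E
```

```text
t: 6.3
eef_pos: [0.4224, 0.3391, 0.2199]
eef_rot: [0.548, 0.837, -0.002, -0.001]
contact_force: [-3.4, -2.7, 7.1]
width: 0.231
gripper_force: 64.5
t: 7.13
eef_pos: [0.4607, 0.3559, 0.2185]
eef_rot: [0.548, 0.837, -0.001, -0.001]
contact_force: [-5.5, -0.7, 4.2]
width: 0.234
gripper_force: 67.6
t: 7.88
eef_pos: [0.4742, 0.3619, 0.2154]
eef_rot: [0.548, 0.837, -0.004, -0.002]
contact_force: [-12.9, -5.1, 12.2]
width: 0.235
gripper_force: 67.7
t 7.8833 grasp in tub [-0.0074  0.1751  0.1614] tool in tub
 [[-0.     1.    -0.01 ]
 [ 1.     0.    -0.001]
 [-0.001 -0.01  -1.   ]] w 0.23505070760498553 F [-13.9   0.5  12.2] 67.69956707954407
```

```bash
python3 -m pendant '[[-1,[0,-0.003,-0.001],[0,0,0]],[-0.5,[0,-0.003,-0.001],[0,0,0]],[0,[0,-0.003,-0.001],[0,0,0]],[0.5,[0,-0.003,-0.001],[0,0,0]],[1,[0,-0.003,-0.001],[0,0,0]],[1,[0,-0.003,-0.001],[0,0,0]],[1,[0,-0.003,-0.001],[0,0,0]],[1,[0,-0.003,-0.001],[0,0,0]]]'; python3 -m pendant '[[1,[0,0,-0.02],[0,0,0]],[1,[0,0,-0.05],[0,0,0]],[1,[0,0,-0.08],[0,0,0]],[1,[0,0,-0.11],[0,0,0]],[1,[-0.02,-0.01,-0.125],[0,0,0]],[1,[-0.05,-0.03,-0.125],[0,0,0]],[1,[-0.08,-0.05,-0.125],[0,0,0]],[1,[-0.11,-0.07,-0.125],[0,0,0]],[1,[-0.145,-0.09,-0.125],[0,0,0]],[1,[-0.17,-0.106,-0.125],[0,0,0]]]'; python3 -m pendant '[[1,[-0.005,0,0],[0,0,0]],[1,[-0.005,0,0],[0,0,0]],[1,[-0.005,0,0],[0,0,0]]]';python3 - <<'E'
from h import *; st();import cv2
t=np.load("t.npy"); out=[]
for n in("side","top"):
    im=optics.read_camera(n)[:,:,::-1].copy(); p=proj(tubw([-.05,.05,.15],t),n)[0]
    for a,c in((.15,(0,255,0)),(.2,(0,255,255)),(.25,(255,0,255))):
        for yy in(-.06,.06): 
            q=proj(tubw(handle(a)+[0,yy,0],t),n)[0].round().astype(int); im[q[1],q[0]]=c
    x,y=(p-[55,75]).astype(int); im=im[y:y+150,x:x+110]; im=cv2.resize(im,None,fx=3.5,fy=3.5,interpolation=cv2.INTER_NEAREST); out.append(im)
cv2.imwrite("pics/a3.png",np.hstack(out))
E
```

```text
t: 8.55
eef_pos: [0.4755, 0.3623, 0.2161]
eef_rot: [0.548, 0.836, 0.001, 0.0]
contact_force: [0.3, -0.6, -0.4]
width: 0.999
gripper_force: 0.0
t: 9.38
eef_pos: [0.4451, 0.1617, 0.3411]
eef_rot: [0.548, 0.836, -0.0, 0.001]
contact_force: [0.4, -0.2, 0.2]
width: 0.999
gripper_force: 0.0
t: 9.63
eef_pos: [0.4483, 0.1594, 0.3412]
eef_rot: [0.548, 0.836, 0.001, 0.0]
contact_force: [1.1, -0.1, -0.0]
width: 1.0
gripper_force: 0.0
t 9.6333 grasp in tub [-1.115e-01 -1.000e-04  2.872e-01] tool in tub
 [[ 0.002  1.     0.002]
 [ 1.    -0.002  0.   ]
 [ 0.     0.002 -1.   ]] w 0.9995759521908947 F [ 0.9 -0.6 -0. ] 0.0
```

View pics/a3.png

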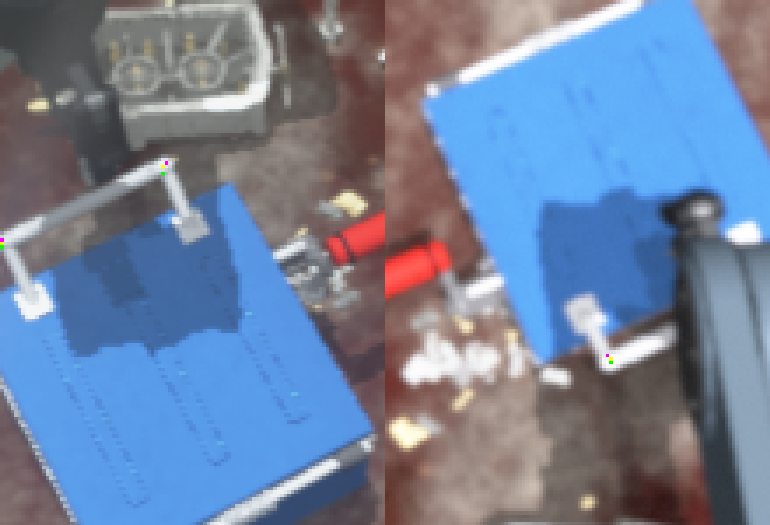

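Handle ends match the lid at about 0.2 rad (markers at (165,163) and (0,242) left, (610,360) right). Descend and close.

```bash
python3 -m pendant '[[1,[0,-0.002,0.02],[0,0,0]],[1,[0,-0.002,0.045],[0,0,0]],[1,[0,-0.002,0.068],[0,0,0]],[1,[0,-0.002,0.088],[0,0,0]],[1,[0,-0.002,0.1],[0,0,0]],[1,[0,-0.002,0.105],[0,0,0]],[1,[0,-0.002,0.105],[0,0,0]]]'; python3 -m pendant '[[0.4,[0,0,0],[0,0,0]],[0,[0,0,0],[0,0,0]],[-0.3,[0,0,0],[0,0,0]],[-0.5,[0,0,0],[0,0,0]],[-0.7,[0,0,0],[0,0,0]],[-0.85,[0,0,0],[0,0,0]],[-1,[0,0,0],[0,0,0]],[-1,[0,0,0],[0,0,0]],[-1,[0,0,0],[0,0,0]]]'
python3 - <<'E'
from h import *; st()
h0=handle(.2)
for a in np.arange(.2,.96,.05): print(round(a,2),(handle(a)-h0)[[0,2]].round(4)*[1,-1])
E
```

```text
t: 10.32
eef_pos: [0.4454, 0.1595, 0.2347]
eef_rot: [0.547, 0.837, -0.001, -0.001]
contact_force: [-0.1, -0.2, 0.0]
width: 1.002
gripper_force: 0.0
t: 11.07
eef_pos: [0.4451, 0.1581, 0.2359]
eef_rot: [0.548, 0.837, -0.001, -0.0]
contact_force: [-3.2, -2.4, 1.1]
width: 0.113
gripper_force: 58.5
t 11.0667 grasp in tub [-0.1151 -0.      0.1819] tool in tub
 [[ 0.     1.    -0.002]
 [ 1.    -0.    -0.   ]
 [-0.    -0.002 -1.   ]] w 0.1131371098649445 F [-3.9 -0.9  1.1] 58.50951433181763
0.2 [ 0. -0.]
0.25 [ 0.0042 -0.0106]
0.3 [ 0.009  -0.0209]
0.35 [ 0.0142 -0.031 ]
0.4 [ 0.02   -0.0409]
0.45 [ 0.0262 -0.0504]
0.5 [ 0.0329 -0.0596]
0.55 [ 0.04   -0.0684]
0.6 [ 0.0476 -0.0769]
0.65 [ 0.0556 -0.085 ]
0.7 [ 0.064  -0.0927]
0.75 [ 0.0728 -0.1   ]
0.8 [ 0.0819 -0.1068]
0.85 [ 0.0914 -0.1131]
0.9 [ 0.1011 -0.119 ]
0.95 [ 0.1112 -0.1244]
```

```bash
python3 -m pendant '[[-1,[0,0.002,-0.0053],[0,0,0]],[-1,[0,0.0042,-0.0106],[0,0,0]],[-1,[0,0.0066,-0.0158],[0,0,0]],[-1,[0,0.009,-0.0209],[0,0,0]],[-1,[0,0.0116,-0.026],[0,0,0]],[-1,[0,0.0142,-0.031],[0,0,0]],[-1,[0,0.017,-0.036],[0,0,0]],[-1,[0,0.02,-0.041],[0,0,0]],[-1,[0,0.0231,-0.0457],[0,0,0]],[-1,[0,0.0262,-0.0504],[0,0,0]]]';python3 -m pendant '[[-1,[0,0.0033,-0.0046],[0,0,0]],[-1,[0,0.0067,-0.0092],[0,0,0]],[-1,[0,0.0102,-0.0137],[0,0,0]],[-1,[0,0.0138,-0.018],[0,0,0]],[-1,[0,0.0176,-0.0223],[0,0,0]],[-1,[0,0.0214,-0.0265],[0,0,0]],[-1,[0,0.0254,-0.0306],[0,0,0]],[-1,[0,0.0294,-0.0346],[0,0,0]],[-1,[0,0.0294,-0.0346],[0,0,0]]]'
cat >> h.py <<'E'
def lid():
    t=np.load("t.npy"); o=bot.observe(); Rm=R.from_quat(o['eef_rot']).as_matrix()
    p=R.from_euler("z",-t[2]).apply(o['eef_pos']+.052*Rm[:,2]-[t[0],t[1],0])
    d=[.1-p[0],p[2]-.1]; print("lid",np.arctan2(d[1],d[0])-np.arctan2(.035,.225),"r",np.hypot(*d))
E
python3 - <<'E'
from h import *; st(); lid()
E
```

```text
t: 11.9
eef_pos: [0.4683, 0.1684, 0.2866]
eef_rot: [0.548, 0.837, -0.002, -0.001]
contact_force: [-6.4, -5.9, 2.5]
width: 0.11
gripper_force: 58.6
t: 12.65
eef_pos: [0.4948, 0.1801, 0.3225]
eef_rot: [0.548, 0.837, -0.003, -0.002]
contact_force: [-8.6, -5.8, 7.3]
width: 0.111
gripper_force: 58.7
t 12.65 grasp in tub [-6.100e-02  2.000e-04  2.685e-01] tool in tub
 [[-0.     1.    -0.006]
 [ 1.     0.    -0.   ]
 [-0.    -0.006 -1.   ]] w 0.11147627890881524 F [-10.2  -1.8   7.3] 58.671863079071045
lid 0.6596636912779894 r 0.23450185722124559
```

```bash
python3 -m pendant '[[-1,[0,0.0042,-0.0039],[0,0,0]],[-1,[0,0.0084,-0.0077],[0,0,0]],[-1,[0,0.0128,-0.0114],[0,0,0]],[-1,[0,0.0172,-0.015],[0,0,0]],[-1,[0,0.0217,-0.0184],[0,0,0]],[-1,[0,0.0263,-0.0218],[0,0,0]],[-1,[0,0.031,-0.025],[0,0,0]],[-1,[0,0.0358,-0.0281],[0,0,0]],[-1,[0,0.0406,-0.0311],[0,0,0]],[-1,[0,0.0455,-0.034],[0,0,0]]]';python3 -m pendant '[[-1,[0,0.002,-0.001],[0,0,0]],[-1,[0,0.002,-0.001],[0,0,0]],[-1,[0,0.002,-0.001],[0,0,0]],[-1,[0,0.002,-0.001],[0,0,0]]]'
python3 - <<'E'
from h import *; st(); lid(); import cv2
t=np.load("t.npy"); out=[]
for n in("side","top"):
    im=optics.read_camera(n)[:,:,::-1].copy(); p=proj(tubw([-.0,.0,.2],t),n)[0]
    for a,c in((.85,(0,255,0)),(.9,(0,255,255)),(.95,(255,0,255))):
        for yy in(-.06,.06): 
            q=proj(tubw(handle(a)+[0,yy,0],t),n)[0].round().astype(int); im[q[1],q[0]]=c
    x,y=(p-[65,75]).astype(int); im=im[y:y+150,x:x+130]; im=cv2.resize(im,None,fx=3,fy=3,interpolation=cv2.INTER_NEAREST); out.append(im)
cv2.imwrite("pics/a4.png",np.hstack(out))
E
```

```text
t: 13.48
eef_pos: [0.5373, 0.1988, 0.3577]
eef_rot: [0.548, 0.837, -0.001, -0.0]
contact_force: [-7.4, -3.5, 12.9]
width: 0.109
gripper_force: 61.7
t: 13.82
eef_pos: [0.5402, 0.2, 0.3596]
eef_rot: [0.548, 0.837, 0.001, 0.001]
contact_force: [-6.8, -2.8, 12.8]
width: 0.115
gripper_force: 61.7
t 13.8167 grasp in tub [-1.100e-02  3.000e-04  3.056e-01] tool in tub
 [[ 0.     1.     0.003]
 [ 1.    -0.    -0.   ]
 [-0.     0.003 -1.   ]] w 0.11547116148149895 F [-7.4  0.2 12.8] 61.666104197502136
lid 0.9255145151169499 r 0.23539403569664796
```

View pics/a4.png

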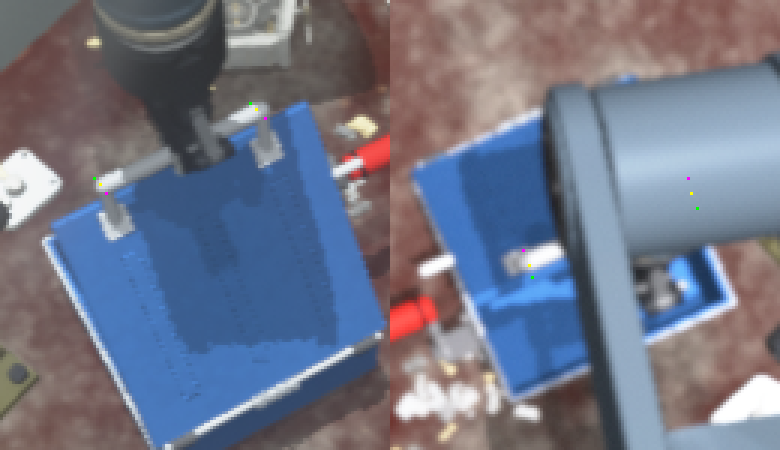

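The bar ends ((262,108) left, (520,258) right) lie between the 0.90 and 0.95 markers, so the lid is about 7° past balance. Lower it to about 0.695.

```bash
python3 -m pendant '[[-1,[0,-0.003,0.0016],[0,0,0]],[-1,[0,-0.007,0.0042],[0,0,0]],[-1,[0,-0.0115,0.007],[0,0,0]],[-1,[0,-0.016,0.01],[0,0,0]],[-1,[0,-0.0205,0.013],[0,0,0]],[-1,[0,-0.025,0.0163],[0,0,0]],[-1,[0,-0.029,0.0195],[0,0,0]],[-1,[0,-0.033,0.0228],[0,0,0]],[-1,[0,-0.037,0.026],[0,0,0]],[-1,[0,-0.041,0.029],[0,0,0]]]';python3 -m pendant '[[-1,[0,-0.002,0.002],[0,0,0]],[-1,[0,-0.002,0.002],[0,0,0]],[-1,[0,-0.002,0.002],[0,0,0]],[-1,[0,-0.002,0.002],[0,0,0]],[-1,[0,-0.002,0.002],[0,0,0]],[-1,[0,-0.002,0.002],[0,0,0]],[-1,[0,-0.002,0.002],[0,0,0]],[-1,[0,-0.002,0.002],[0,0,0]]]'
python3 - <<'E'
from h import *; st(); lid(); import cv2
t=np.load("t.npy"); out=[]
for n in("side","top"):
    im=optics.read_camera(n)[:,:,::-1].copy(); p=proj(tubw([-.0,.0,.2],t),n)[0]
    for a,c in((.6,(0,255,0)),(.7,(0,255,255)),(.8,(255,0,255))):
        for yy in(-.06,.06): 
            q=proj(tubw(handle(a)+[0,yy,0],t),n)[0].round().astype(int); im[q[1],q[0]]=c
    x,y=(p-[65,75]).astype(int); im=im[y:y+150,x:x+130]; im=cv2.resize(im,None,fx=3,fy=3,interpolation=cv2.INTER_NEAREST); out.append(im)
cv2.imwrite("pics/a5.png",np.hstack(out))
E
```

```text
t: 14.75
eef_pos: [0.5025, 0.1834, 0.3296]
eef_rot: [0.548, 0.837, 0.001, 0.001]
contact_force: [-5.9, -3.3, 8.4]
width: 0.112
gripper_force: 62.6
t: 15.42
eef_pos: [0.5004, 0.1825, 0.3272]
eef_rot: [0.548, 0.837, -0.0, 0.0]
contact_force: [-7.1, -3.2, 9.9]
width: 0.116
gripper_force: 62.7
t 15.4167 grasp in tub [-5.460e-02  1.000e-04  2.732e-01] tool in tub
 [[ 0.     1.     0.   ]
 [ 1.    -0.    -0.001]
 [-0.001  0.    -1.   ]] w 0.11621723919975613 F [-7.8 -0.1  9.9] 62.72217929363251
lid 0.6934734020333396 r 0.2337070478574928
```

View pics/a5.png

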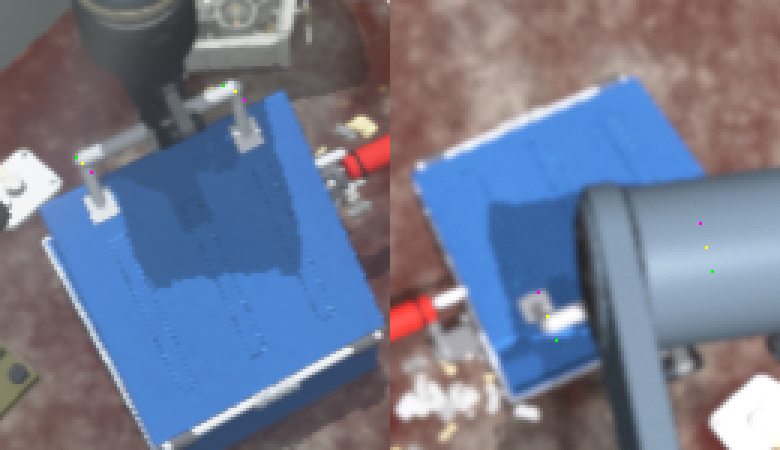

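The bar ends sit on the 0.7 markers ((235,90) left, (549,318) right). That puts the lid at about 0.69 rad, roughly 6° under balance, held and still.

```bash
python3 -c "
from plant import bot
print(bot.observe()['qd'].round(4)); print(bot.hand_in())"
```

```text
[-0.0016  0.0001  0.0014  0.0005 -0.0009  0.0007]
the job is handed in; nothing more can be done
None
```

I handed the job in at about 15.5 s: I pulled the lever to its stop and eased it home, then raised the lid to about 0.92 rad (7° past balance). It is now held still at about 0.69 rad, roughly 6° under the balance point; I steered clear of the tin, tape roll and cover but did not check their positions at the end.

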